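Tighten the clay extruder's die ring with the two-pin spanner

TASK

Take the two-pin spanner out of its wooden rest, set it in the mouth of the upright clay extruder so that both pins drop into the holes of the recessed die ring, and turn it clockwise (seen from above) until the ring is fully home against its stop. Work gently: do not press hard, and do not force the ring so that the barrel turns in its clamp. Then put the spanner back upright in its rest, pins in the slot, and leave everything else where it is.

Things in the scene. Friction and masses are not known exactly. Their poses are not given: they have to be found in the camera images.
- mouth (a point): Centre of the round open mouth of the clay extruder's aluminium barrel, at its rim, 100 mm above the table. The barrel (72 mm wide) stands upright in a fixed wooden clamp stand, 170 mm (x) by 130 mm. The mouth is a recess 46.4 mm wide and 10 mm deep, with the brass die ring as its floor.
- ring_face (a point): Centre of the die ring's upper face, z up. The ring has two round holes, 9 mm wide, 7.5 mm deep, opposite each other, centres 16 mm from the axis (a 13 mm middle hole is unused). Angles anticlockwise from this point's x axis, seen from above: the line through the holes lies at (1.6 - joint ring) plus an unmeasured error of up to 0.45 rad either way, to be seen or felt for.
- extruder: The fixed clamp stand with all that it carries (barrel and die ring); origin on the table under the barrel's axis, axes parallel to those of point mouth. Spanner pins that rest on the ring off the holes drop in by 6 mm when turned over them.
- ring (a joint): How far the die ring is screwed in, rad: grows as it is turned clockwise seen from above; 1.6 = fully home, at a hard stop. Starts between 0.95 and 1.15; does not rise or sink and stays where it is left. Turning it takes about 0.15 N m. Once it is home, more than 0.6 N m makes the barrel slip round in its clamp.
- barrel_lug (a point): A point on the small square lug on the outside of the barrel, 45 mm from the barrel's axis, 3 mm below the rim; it stays still unless the barrel slips in its clamp.
- spanner_grip (a point): Centre of the black grip of the loose two-pin spanner (about 220 g), half-way up it; z up. The grip is a block 44 mm along x, 16 mm along y (grasp it across y), 34 mm high. Below it: a 16 mm round stem, 24 mm long, then the pilot disc, whose flat underside is 52 mm below this point; pin tips 58 mm below it. A half turn about z gives the same tool.
- spanner: The same spanner; origin at the centre of the pilot disc's underside, axes as of its grip. The disc is 44 mm wide, 12 mm thick, with a chamfered foot; two pins, 6 mm wide and 6 mm long, point down at 16 mm either side along x. The disc enters the mouth with about 1 mm of play all round; with the pins fully in the holes it lies on the ring, 10 mm below the rim.
- rest_top (a point): Centre of the top face of the spanner's rest, a fixed dark wooden block 100 x 70 mm, 30 mm high. In its top is a slot 52 mm long (along this point's x axis), 14 mm wide and 15 mm deep for the two pins; the spanner stands upright with the pilot disc's underside on the top face and the grip's centre 52 mm above it.
- tumbler0: Unfired clay tumbler, 100 mm high, 72 mm wide; to be left alone. Origin at the centre of its foot, like the others.
- tumbler1: A second such tumbler; to be left alone.
- tumbler2: A third such tumbler; to be left alone.
- die: Spare steel die plate, 46 mm square and 8 mm thick, lying flat; to be left alone.
- rib: Wooden rib, 100 x 50 x 8 mm, lying flat; to be left alone.
- brush: Brush lying on the table; to be left alone.
- cone: Clay cone, 78 mm high, 60 mm wide at the foot; to be left alone.
There are look-alikes about, which are no part of the job. Leave any blue look-alike of the spanner alone. Several things look just like the part that bears rest_top: the one meant starts nearest to the robot's base.

How it is judged (in metres and radians):
On the way, in this order (a step that is already met when the one before it is completed fails the run):
1. the spanner sits in the mouth with both pins fully in the ring's holes (horizontal distance between spanner and mouth below 0.004 m and z of spanner in the frame of mouth below -0.008 m and angle between spanner's own z axis and vertical below 0.08 rad), for 0.1 s.
2. the spanner, still engaged, has turned the ring home (value of joint ring above 1.56 rad and horizontal distance between spanner and mouth below 0.004 m and z of spanner in the frame of mouth below -0.0065 m), for 0.1 s.
At the end, for the whole second after the job is handed in: The die ring is home (ring joint over 1.55 of 1.6 rad), and the spanner stands released and at rest upright in its rest, pins in the slot (underside within 3 mm of the rest's top, centre within 12 mm of the slot's centre, tilt under 0.08 rad) (value of joint ring above 1.55 rad and horizontal distance between spanner and rest_top below 0.012 m and z of spanner in the frame of rest_top below 0.003 m and angle between spanner's own z axis and vertical below 0.08 rad and linear speed of spanner below 0.02 m/s); the robot touches nothing.
It fails at once if the spanner's contact forces on the extruder came to more than 60 N in all (contact force between spanner and extruder above 60 N).
It fails at once if the barrel slipped in its clamp (its lug moved more than 3 mm) (distance of barrel_lug from where it was at the start of the episode above 0.003 m).
It fails at once if a bystander was moved by more than 30 mm, or a tumbler or the cone tipped over (distance of any of tumbler0, tumbler1, tumbler2, die, rib, brush, cone from where it was at the start of the episode above 0.03 m or angle between any of tumbler0, tumbler1, tumbler2, cone's own z axis and vertical above 0.5 rad).
It also fails if it takes over 61 s, if anything falls off the work surface, if the arm or the gripper's body presses on something with over 40 N, if the wrist force passes 120 N, or if a joint passes its speed limit or range.

ROBOT

A 7-joint arm with a two-finger parallel gripper is mounted at the origin on the work surface. World frame = base frame: x ahead of the robot, y to its left, z up, the work surface at z = 0. Lengths are in mm, angles in rad, forces in N, time in s.
With the tool pointing down it reaches from about 400 to 875 mm from the base axis. Payload 4.4 kg.
Tool frame: the origin (TCP) lies at the very end of the fingers, on their centre line; the grasp point (between the pads) lies 19 mm behind it; z points along the fingers, y is the line along which they close (so a half turn about z gives the same grasp; the last joint's range is limited). The gripper opens to 85 mm and grips with 20 to 120 N. Pads are 22 mm wide; open, the fingers measure 114 mm over their backs; the gripper's body (76 mm by 85 mm) begins 54 mm behind the grasp point. The pads swing forward as they close: fully open they stand 13 mm farther back than shut.
Start: joints at [-1.27, 0.628, 0.038, 1.517, -0.027, 0.996, -0.02], TCP at [233.087, 606.785, 231.313] pointing down, gripper open.
Joint ranges: [-3.06, 3.06], [-0.37, 2.12], [-1.25, 1.32], [0.18, 2.47], [-1.1, 4.24], [0.23, 1.98], [-2.94, 2.94]. Speed limits (rad/s): [2.57, 2.57, 3.14, 3.14, 3.14, 3.14, 3.14].

INTERFACE

Orientations are given as [roll, pitch, yaw] about the fixed x, y, z axes, in that order (R = Rz(yaw) Ry(pitch) Rx(roll)).
In Python, from cell import sensors, get_image, camera_params, order gives the robot as it stands.
- The arm moves only by the shell command python3 -m inch 'ROWS' [OPENING]. ROWS is JSON, a list that holds one entry, the list of rows, each a list of 4 numbers: the shift along the tool's x, y, z in cm, then the turn about the tool's z in degrees. A call has 1 to 8 rows; each row is the pose to reach, as a shift and turn from the pose commanded when the call began, along the tool's axes at that moment; what a row does not reach only later rows make up. A row lasts 1/12 s, in which the tool goes at most 41.7 mm and 7.16 degrees, less where a joint would pass 70% of its speed; a pose out of reach is approached as far as the arm can. A call with a gripper value outside its range is refused whole. OPENING is the finger opening in cm, from 0 to 8.54, set as the call begins (- or left out, the last holds). The fingers move at their own pace and stop on an object; the grip force is fixed at half the most. Time passes only in rows, so rows that repeat a pose let the fingers close. It gives the time, the measured TCP pose, the force, the opening and the grip force at its end, in the units of the state.
- sensors.read_state(): the state, without advancing time (a new reading comes with each control period).
- get_image(name): name is "scene" or "top" or "wrist"; returns the picture (480x640x3 uint8, blue, green, red); there is no depth.
- camera_params(name): a dict with "mtx" (3x3 intrinsics, pixels), "rvec" (rotation vector, rad) and "tvec" (3), from world to camera coordinates, as OpenCV has them. Camera axes: x right, y down, z forward; pixel columns grow to the right and rows downward; lengths in mm; the calibration is good to about 2 mm. A picture is of the moment at which its call begins: read the wrist's pose just before it. camera_params takes no time and is no camera call; for the wrist camera it gives the pose at the moment of the call.
- order.finish_job(): hands the job in; it is judged then, once.
The state is a dict: "clock": time; "qpos": joint angles; "qd": joint speeds; "tau": joint torques, N m; "eef_pos": TCP position; "tool_rot": TCP orientation; "force": force on the tool from outside, world axes, zero at the start; "torque": the same for the moment, N m; "width": finger opening in mm; "gripper_force": force on a finger pad.
Only numpy, scipy, OpenCV 4.12 (cv2) and the standard library are available. Lean on these libraries where they do the work, as an engineer would, in place of code of your own. Each camera call takes 0.05 s, during which the arm holds its last target. There are 200 camera calls.

## Working session

There is one attempt and no reset: what is moved stays moved. The work goes in short steps, Python scripts to look and compute and a shell command to move; the robot and the scene stay as the last step left them, time stands still between calls to the robot, and variables do not carry over. Pictures are saved under pics/ and viewed, at most 10 in all, crops included, and the job is handed in when it is done.

```bash
ls; mkdir -p pics; cat > h.py <<'E'
import numpy as np, cv2
from cell import sensors, get_image, camera_params, order
from scipy.spatial.transform import Rotation as Ro
def ray(p,uv,z):
    "pixels uv (N,2) -> world points on plane z"
    R=cv2.Rodrigues(np.array(p['rvec'],float))[0]; t=np.array(p['tvec'],float).ravel()
    uv=np.atleast_2d(np.array(uv,float)); d=np.c_[uv,np.ones(len(uv))]@np.linalg.inv(np.array(p['mtx'])).T@R
    c=-R.T@t; s=(z-c[2])/d[:,2]
    return c+s[:,None]*d
def proj(p,X):
    return cv2.projectPoints(np.atleast_2d(np.array(X,float)),np.array(p['rvec'],float),np.array(p['tvec'],float),np.array(p['mtx'],float),None)[0][:,0]
def tool(dw):
    "world shift mm -> tool axes cm"
    s=sensors.read_state(); return Ro.from_euler('xyz',s['tool_rot']).inv().apply(dw)/10
E
python3 - <<'E'
from h import *
for n in ('top','scene'):
    im=get_image(n); cv2.imwrite(f'pics/{n}0.png',im); p=camera_params(n)
    R=cv2.Rodrigues(np.array(p['rvec'],float))[0]; print(n,(-R.T@np.array(p['tvec']).ravel()).round(), p['mtx'][0][0])
s=sensors.read_state(); print({k:np.round(v,3) for k,v in s.items()})
E
```

```text
pics
top [ 378.  -35. 1006.] 440.61421119412995
scene [1277.  412. 1277.] 563.5172463506549
{'clock': np.float64(0.1), 'qpos': array([-1.27 ,  0.629,  0.038,  1.518, -0.027,  0.996, -0.02 ]), 'qd': array([-0.001, -0.001,  0.002, -0.001, -0.   ,  0.   , -0.001]), 'tau': array([ 3.0000e-03, -5.6453e+01,  1.2300e+00, -1.9397e+01,  1.1000e-02,
        5.0000e-03,  0.0000e+00]), 'eef_pos': array([232.898, 606.219, 230.465]), 'tool_rot': array([-3.14 ,  0.   ,  2.775]), 'force': array([ 0.242, -0.212, -0.761]), 'torque': array([-0.008,  0.054, -0.027]), 'gripper_force': np.float64(0.0), 'width': np.float64(85.482)}
```

View pics/top0.png

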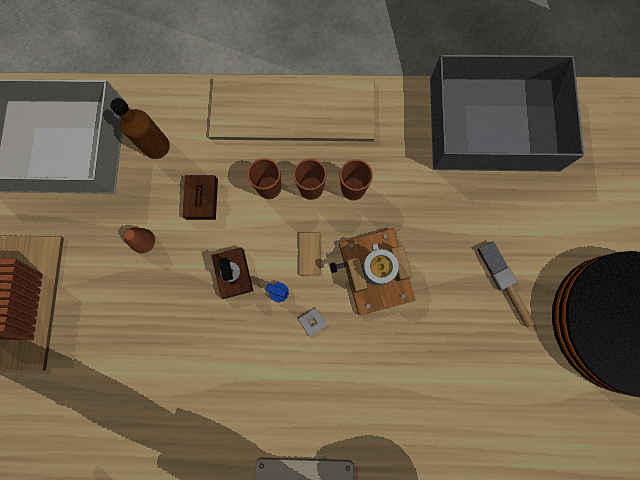

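View pics/scene0.png

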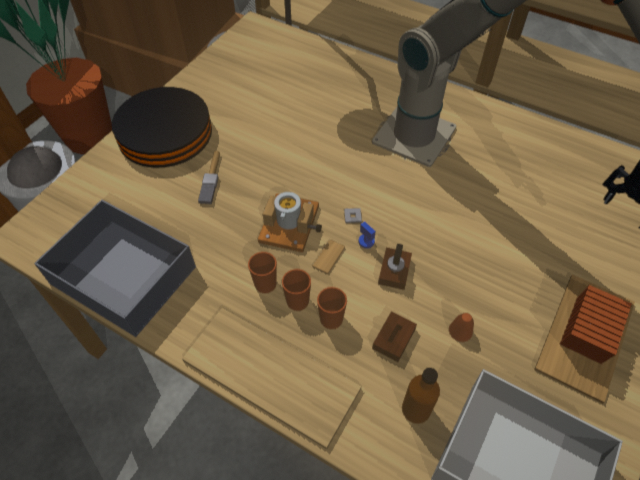

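Top view: the wooden rest with the spanner (black grip at 226,268; disc at 233,271) is at (232,272), and an empty look-alike rest is at (200,197). The blue spanner look-alike is at (277,291) and the extruder mouth at (381,265). The tumblers are at (265/310/355,178), the cone at (139,239), the rib at (309,253), the die at (313,321) and the brush at (503,283).

What could be mistaken: rest (232,272) or (200,197), and spanner black (226,268) or blue (277,291). I choose the rest nearest the base, (232,272), and the black-gripped spanner standing in it. Next I'll measure these and check them in a close crop.

```bash
python3 - <<'E'
from h import *
im=cv2.imread('pics/top0.png'); p=camera_params('top')
hsv=cv2.cvtColor(im,cv2.COLOR_BGR2HSV)
def big(mask,x0,y0,x1,y1):
    m=np.zeros_like(mask); m[y0:y1,x0:x1]=mask[y0:y1,x0:x1]
    c=max(cv2.findContours(m,0,2)[0],key=cv2.contourArea); return c
# rest outline: brown-dark
m=((im[...,2]<125)&(im[...,2].astype(int)-im[...,0]>15)).astype('u1')*255
m=cv2.morphologyEx(m,cv2.MORPH_CLOSE,np.ones((9,9)))
c=big(m,200,235,262,305); r=cv2.minAreaRect(c); b=cv2.boxPoints(r)
W=ray(p,b,30); print('rest box px',b.round(),'\n',W.round(), W.mean(0).round(1), np.linalg.norm(np.diff(W,axis=0),axis=1).round())
g=((im.max(2)<45)).astype('u1')*255
c=big(g,210,250,245,290); r=cv2.minAreaRect(c); print('grip px',r, ray(p,r[0],86).round(1))
print('px 200,197 rest:',ray(p,[200,197],30).round())
# mouth: bright grey ring
q=((im.min(2)>120)&(hsv[...,1]<40)).astype('u1')*255
c=big(q,355,240,405,290); (u,v),rad=cv2.minEnclosingCircle(c); print('mouth px',u,v,rad,ray(p,[u,v],100).round(1), 'dia',rad*2*906/440)
cr=np.hstack([cv2.resize(im[230:310,190:290],(400,320),interpolation=2),cv2.resize(im[225:305,330:430],(400,320),interpolation=2)])
cv2.imwrite('pics/crop0.png',cr)
E
```

```text
rest box px [[200. 245.]
 [261. 245.]
 [261. 304.]
 [200. 304.]] 
 [[551. 247.  30.]
 [553. 109.  30.]
 [421. 103.  30.]
 [419. 238.  30.]] [485.8 174.5  30. ] [138. 132. 135.]
grip px ((221.9379425048828, 266.94482421875), (26.65979766845703, 18.908491134643555), 86.633544921875) [[494.5 181.4  86. ]]
px 200,197 rest: [[663. 256.  30.]]
mouth px 380.0 263.0 19.924957275390625 [[ 506.8 -149.4  100. ]] dia 82.05459677956321
```

View pics/crop0.png

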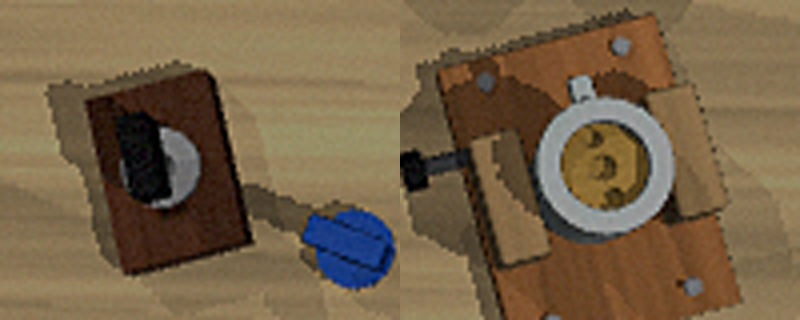

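Crop: the black-gripped spanner stands on the chosen dark rest, with its grip top at about px (226,269) and disc at (230,272). The blue decoy is separate, at (278,292). In the mouth the brass ring is clear, with side holes at about px (478.5,258.7) and (483,274.5) in crop-derived coordinates, so the hole line is at roughly 0.28 rad.

```bash
python3 - <<'E'
from h import *
p=camera_params('top'); f=lambda c,o:(np.array(c)/4+o)
A=lambda c:f(c,[190,230]); B=lambda c:f(np.array(c)-[400,0],[330,225])
rc=ray(p,[A(x) for x in ((85,97),(208,70),(253,242),(125,273))],30); print('rest',rc.mean(0).round(),np.linalg.norm(np.diff(rc,axis=0),axis=1).round())
print('grip top',ray(p,A((145,155)),99).round(),'disc',ray(p,A((161,167)),42).round())
h=ray(p,[B((594,135)),B((612,198))],90); print('holes',h.round(),'dist',np.linalg.norm(h[0]-h[1]),'mouth',ray(p,B((605,165)),100).round())
print(tool([485-233,178-607,30]))
E
```

```text
rest [490. 171.  30.] [ 71. 101.  72.]
grip top [[489. 169.  99.]] disc [[490. 173.  42.]]
holes [[ 517. -148.   90.]
 [ 484. -157.   90.]] dist 34.127595410172546 mouth [[ 500. -152.  100.]]
[-38.90979299 -31.01310779  -2.94366351]
```

```bash
python3 -m inch '[[[-4,-3,-1,-5],[-8,-6,-2,-10],[-12,-9,-3,-15],[-15,-12,-3,-20],[-18,-14.5,-3,-25],[-21,-17,-3,-30],[-23,-18,-3,-33],[-23,-18,-3,-33]]]'; python3 -c "
from h import *
s=sensors.read_state();print(s['eef_pos'],s['tool_rot'],tool(np.array([490,171,260])-s['eef_pos']))"
```

```text
clock: 0.77
eef_pos: [388.8, 347.2, 261.2]
tool_rot: [-3.135, 0.001, -2.943]
force: [-0.1, 0.1, -0.7]
width: 85.5
gripper_force: 0.0
[388.83828477 347.2346718  261.17372042] [-3.13535074e+00  1.33946180e-03 -2.94276611e+00] [ -6.43573831 -19.2732433    0.2462985 ]
```

```bash
python3 -m inch '[[[-1.5,-3.5,0,0],[-3,-7,0,0],[-4,-11,0,0],[-5,-14,0,0],[-6,-17,0,0],[-6.4,-18.8,0,0],[-6.4,-19.2,0,0],[-6.4,-19.2,0,0]]]'; python3 - <<'E'
from h import *
s=sensors.read_state();p=camera_params('wrist');im=get_image('wrist');cv2.imwrite('pics/w1.png',im)
print(s['eef_pos'],s['tool_rot']); print(proj(p,[[490,171,99],[490,171,30],[500,-152,100]]).round())
R=cv2.Rodrigues(np.array(p['rvec'],float))[0]; print((-R.T@np.array(p['tvec']).ravel()).round())
E
```

```text
clock: 1.43
eef_pos: [485.9, 180.4, 261.0]
tool_rot: [-3.141, -0.001, -2.936]
force: [-0.9, 0.5, -0.0]
width: 85.2
gripper_force: 0.0
[485.8623282  180.38317393 260.97664504] [-3.14119264e+00 -8.72567162e-04 -2.93590993e+00]
[[301. 221.]
 [303. 207.]
 [-58. 160.]]
[413. 165. 404.]
```

View pics/w1.png

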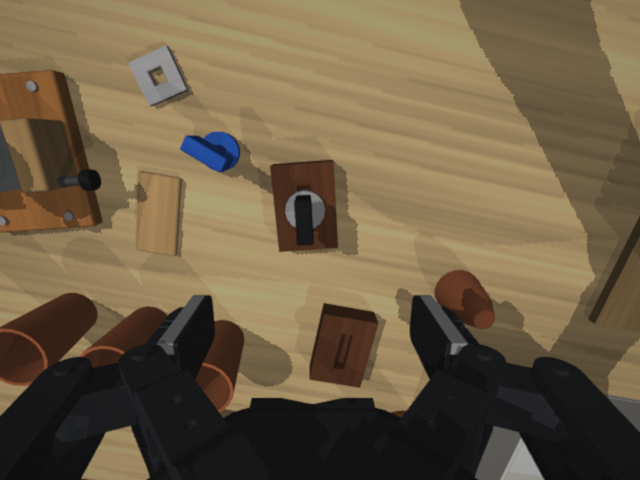

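Wrist view: the spanner grip is at about (304,220), the disc at (305,211) and the rest corners run from about (272,164) to (338,250). The blue decoy is at (215,150), well away from the fingers' path. I'll measure grip centre and yaw from the black mask's far end.

```bash
python3 - <<'E'
from h import *
im=cv2.imread('pics/w1.png');p=camera_params('wrist');s=sensors.read_state()
def blob(m,x0,y0,x1,y1):
    k=np.zeros(m.shape,'u1'); k[y0:y1,x0:x1]=m[y0:y1,x0:x1]; return max(cv2.findContours(k,0,2)[0],key=cv2.contourArea)
c=blob(im.max(2)<45,270,160,340,260); x,y,w,h=cv2.boundingRect(c);print('grip box',x,y,w,h,cv2.minAreaRect(c))
k=np.zeros(im.shape[:2],'u1');cv2.drawContours(k,[c],0,1,-1)
mid=[];L=[];Rr=[]
for v in range(y+h-24,y+h-4):
    u=np.where(k[v])[0]; L.append((u[0]-.5,v)); Rr.append((u[-1]+.5,v))
for E in (L,Rr):
    W=ray(p,E,99); d=np.polyfit(W[:,0],W[:,1],1); print('edge angle',np.arctan(d[0]),'y at x=490',np.polyval(d,490))
u=np.where(k[y+h-2])[0].mean(); far=ray(p,[u,y+h-.5],99)[0]; print('far end',far)
c=blob((im.min(2)>90)&(np.ptp(im.astype(int),axis=2)<25),275,180,335,240);print('disc',cv2.minEnclosingCircle(c),ray(p,cv2.minEnclosingCircle(c)[0],42))
m=(im[...,2]<130)&(im[...,2].astype(int)-im[...,0]>22)|(im.max(2)<45)
b=cv2.boxPoints(cv2.minAreaRect(np.vstack([blob(m,262,155,345,255),c])));W=ray(p,b,30);print(b.round(),W.round(),W.mean(0))
E
```

```text
grip box 295 195 19 51 ((303.61724853515625, 219.9069061279297), (49.245975494384766, 17.190414428710938), 85.2363510131836)
edge angle 0.2659312548719296 y at x=490 167.43023444045858
edge angle 0.23829637589119315 y at x=490 183.79287956934695
far end [512.05566525 180.88922493  99.        ]
disc ((304.2019958496094, 209.7483367919922), 19.532150268554688) [[490.14286873 174.8627969   42.        ]]
[[262. 159.]
 [344. 159.]
 [344. 253.]
 [262. 253.]] [[447. 119.  30.]
 [429. 206.  30.]
 [534. 232.  30.]
 [554. 137.  30.]] [490.94942943 173.37113383  30.        ]
```

```bash
python3 -m inch '[[[-0.2,-0.3,1.5,-2.7],[-0.35,-0.6,4.5,-2.7],[-0.35,-0.6,7.5,-2.7],[-0.35,-0.6,10,-2.7],[-0.35,-0.6,11.5,-2.7],[-0.35,-0.6,12,-2.7],[-0.35,-0.6,12,-2.7],[-0.35,-0.6,12,-2.7]]]' 6; python3 -c "
from h import *
s=sensors.read_state();print(s['eef_pos'],s['tool_rot'],tool(np.array([490.5,175.3,63])-s['eef_pos']))"
```

```text
clock: 2.15
eef_pos: [490.3, 178.1, 141.8]
tool_rot: [3.141, 0.001, -2.883]
force: [-0.0, 0.1, 0.2]
width: 60.0
gripper_force: 0.0
[490.31765205 178.09732978 141.79843726] [ 3.14085717e+00  6.19802461e-04 -2.88348571e+00] [ 0.0586552  -0.28091665  7.87960441]
```

```bash
python3 -m inch '[[[0,-0.28,1,0],[0,-0.28,2.5,0],[0,-0.28,4,0],[0,-0.28,5.5,0],[0,-0.28,6.8,0],[0,-0.28,7.6,0],[0,-0.28,7.8,0],[0,-0.28,7.8,0]]]' && python3 -m inch '[[[0,0,0,0],[0,0,0,0],[0,0,0,0],[0,0,0,0],[0,0,0,0],[0,0,0,0],[0,0,0,0],[0,0,0,0]]]' 0.8; python3 -c "
from h import *
s=sensors.read_state();print(s['eef_pos'],s['tool_rot'],s['force'],s['torque'])"
```

```text
clock: 2.82
eef_pos: [491.1, 173.9, 63.2]
tool_rot: [3.142, -0.0, -2.885]
force: [0.2, 0.1, 0.2]
width: 60.1
gripper_force: 0.0
clock: 3.48
eef_pos: [491.5, 174.1, 64.0]
tool_rot: [3.141, 0.001, -2.885]
force: [-0.1, 0.0, 6.6]
width: 15.3
gripper_force: 59.2
[491.53729139 174.07369235  63.95179707] [ 3.14144135e+00  1.18638417e-03 -2.88537059e+00] [-0.05816117  0.01384451  6.5663011 ] [0.0684656  0.17832062 0.00782447]
```

```bash
python3 -m inch '[[[0,0,-0.5,0],[0,0,-2,0],[0,0,-5,0],[0,0,-8.5,0],[0,0,-12,0],[0,0,-14.5,0],[0,0,-15.6,0],[0,0,-15.6,0]]]'; python3 -m inch '[[[0.2,-2,0,0],[0.5,-5,0,0],[1,-9,0,0],[1.5,-13,0,0],[2,-17,0,0],[2.2,-20,0,0],[2.4,-22,0,0],[2.4,-22,0,0]]]';python3 -m inch '[[[0.2,-1.5,0,0],[0.5,-4,0,0],[1,-7,0,0],[1.2,-9.5,0,0],[1.3,-10.7,0,0],[1.3,-11,0,0],[1.3,-11,0,0],[1.3,-11,0,0]]]'; python3 - <<'E'
from h import *
s=sensors.read_state();p=camera_params('wrist');im=get_image('wrist');cv2.imwrite('pics/w2.png',im)
print(s['eef_pos'],s['tool_rot'],s['force']); print(proj(p,[[500,-152,100],[500,-152,90]]).round())
E
```

```text
clock: 4.15
eef_pos: [492.5, 174.4, 222.2]
tool_rot: [3.141, 0.005, -2.885]
force: [0.3, -0.6, -2.3]
width: 15.2
gripper_force: 58.8
clock: 4.82
eef_pos: [522.8, -51.6, 217.7]
tool_rot: [-3.139, -0.003, -2.894]
force: [0.0, 0.7, -2.6]
width: 15.3
gripper_force: 58.9
clock: 5.48
eef_pos: [538.5, -152.3, 218.6]
tool_rot: [3.139, -0.001, -2.883]
force: [0.3, 0.1, -1.9]
width: 15.5
gripper_force: 58.9
[ 538.54272784 -152.32506834  218.62336401] [ 3.13923002e+00 -9.54132571e-04 -2.88326376e+00] [ 0.33690051  0.07070378 -1.91245762]
[[324. 186.]
 [324. 184.]]
```

View pics/w2.png

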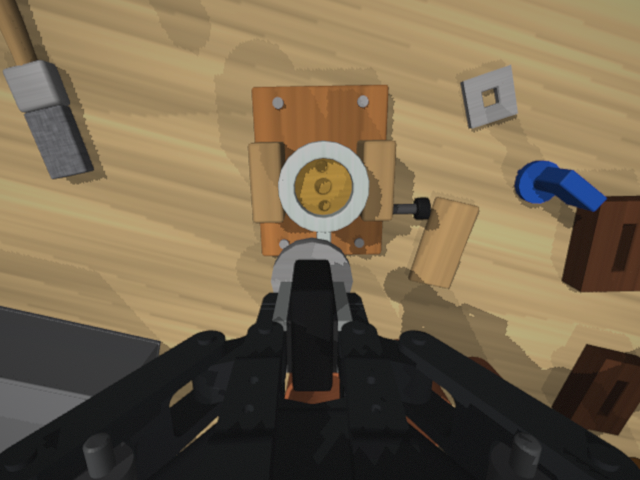

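Wrist view: the mouth is at about (324,187), with ring holes near (321,166) and (324,206) and the middle hole at (323,186). The spanner is held straight, its disc edge at (311,240). The brass ring will be measured from masks.

```bash
python3 - <<'E'
from h import *
im=cv2.imread('pics/w2.png');p=camera_params('wrist');s=sensors.read_state()
x0,y0,x1,y1=265,130,385,232
k=np.zeros(im.shape[:2],'u1'); k[y0:y1,x0:x1]=((im.min(2)>120)&(np.ptp(im.astype(int),axis=2)<40))[y0:y1,x0:x1]
cs,h=cv2.findContours(k,cv2.RETR_CCOMP,cv2.CHAIN_APPROX_NONE)
for i,c in enumerate(cs):
    if cv2.contourArea(c)>800:
        W=ray(p,c[:,0],100)[:,:2].astype('f4'); e=cv2.fitEllipse(W); print('rim contour',h[0][i][3],cv2.boundingRect(c),'centre',np.round(e[0],1),'axes',np.round(e[1],1))
# brass: holes are darker
hsv=cv2.cvtColor(im,cv2.COLOR_BGR2HSV)
cr=cv2.resize(im[150:222,286:360],None,fx=8,fy=8,interpolation=cv2.INTER_CUBIC); cv2.imwrite('pics/w2c.png',cr)
for th in (90,105,120,135):
    d=np.zeros(im.shape[:2],'u1'); cv2.circle(d,(323,187),27,1,-1); d&=(im[...,2]<th).astype('u1')
    n,l,st,ce=cv2.connectedComponentsWithStats(d)
    print(th,[(st[i,4],ce[i].round(1).tolist()) for i in range(1,n) if st[i,4]>8])
E
```

```text
rim contour -1 (278, 141, 91, 91) centre [ 501.9 -152.3] axes [70.3 70.3]
rim contour 0 (293, 157, 61, 61) centre [ 501.9 -152.4] axes [46.8 47.5]
90 []
105 [(np.int32(69), [321.2, 165.7]), (np.int32(16), [317.1, 188.9]), (np.int32(35), [321.6, 204.9])]
120 [(np.int32(304), [309.6, 173.4]), (np.int32(71), [319.1, 184.4]), (np.int32(56), [322.1, 205.2])]
135 [(np.int32(350), [310.3, 173.7]), (np.int32(125), [321.0, 185.4]), (np.int32(84), [323.2, 205.5])]
```

View pics/w2c.png

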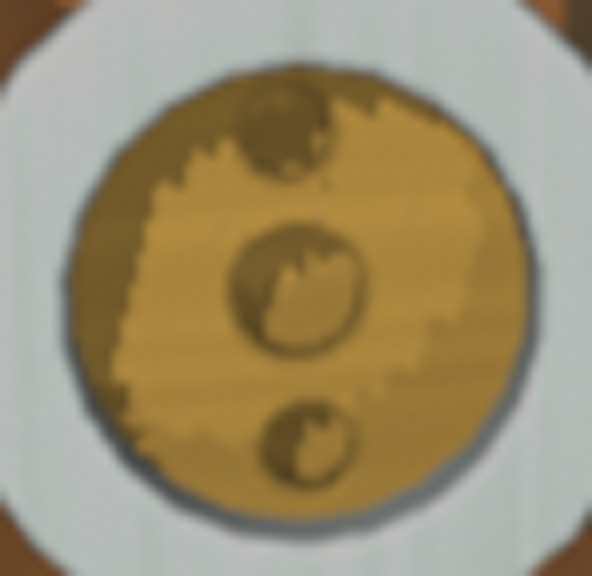

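Crop: hole centres are at crop (286,130), (298,291) and (307,445), i.e. px (321.8,166.3), (323.3,186.4) and (324.4,205.6).

```bash
python3 - <<'E'
from h import *
p=camera_params('wrist');s=sensors.read_state()
h=np.array([(286,130),(298,291),(307,445)])/8+[285.5,149.5]
W=ray(p,h,90);d=W[2]-W[0];a=np.arctan2(d[1],d[0]);print(W.round(1),np.linalg.norm(d),'angle',a)
yaw=s['tool_rot'][2];print(s['eef_pos'],yaw,'turn deg tool z',-np.degrees(a-(yaw+np.pi)))
print(tool(np.array([502.9,-153.4,170])-s['eef_pos']))
E
```

```text
[[ 486.6 -157.7   90. ]
 [ 501.8 -152.3   90. ]
 [ 516.8 -147.2   90. ]] 31.942562130019756 angle 0.33485378265754906
[ 538.69471452 -152.13626106  218.84981577] -2.8825814336961137 turn deg tool z -4.345458753825786
[3.48954817 0.78460153 4.88866907]
```

```bash
python3 -m inch '[[[0.8,0.2,0,-2],[2,0.5,0.5,-4.3],[3,0.7,2,-4.3],[3.5,0.8,3.5,-4.3],[3.5,0.8,4.5,-4.3],[3.5,0.8,5,-4.3],[3.5,0.8,5,-4.3],[3.5,0.8,5,-4.3]]]'; python3 -m inch '[[[0,0,0,0],[0,0,0,0],[0,0,0,0]]]'; python3 -c "
from h import *
s=sensors.read_state();print(s['eef_pos'],s['tool_rot'],s['force'],s['torque'],tool(np.array([502.9,-153.4,140])-s['eef_pos']))"
```

```text
clock: 6.2
eef_pos: [504.0, -155.2, 169.5]
tool_rot: [-3.142, 0.001, -2.809]
force: [0.7, 0.1, -1.6]
width: 15.5
gripper_force: 59.1
clock: 6.45
eef_pos: [503.6, -155.9, 169.8]
tool_rot: [-3.141, 0.001, -2.81]
force: [0.5, 0.1, -3.3]
width: 15.0
gripper_force: 59.1
[ 503.6317357  -155.87306373  169.81993099] [-3.14098112e+00  1.04801503e-03 -2.81018968e+00] [ 0.54006699  0.10121203 -3.25058818] [ 0.00148454  0.01990839 -0.01464066] [-0.00814893  0.25948166  2.98184515]
```

```bash
python3 -m inch '[[[0,0.26,0.5,0],[0,0.26,1.2,0],[0,0.26,2,0],[0,0.26,2.4,0],[0,0.26,2.5,0],[0,0.26,2.5,0],[0,0.26,2.5,0],[0,0.26,2.5,0]]]'; python3 - <<'E'
from h import *
s=sensors.read_state();p=camera_params('wrist');im=get_image('wrist')
print(s['eef_pos'],s['tool_rot'],s['force'],s['torque'],tool(np.array([502.9,-153.4,140])-s['eef_pos']))
cv2.imwrite('pics/w3.png',cv2.resize(im[180:380,200:440],(720,600)))
E
```

```text
clock: 7.12
eef_pos: [502.5, -153.5, 144.5]
tool_rot: [-3.141, 0.0, -2.81]
force: [0.6, -0.3, -2.9]
width: 15.6
gripper_force: 59.1
[ 502.45225438 -153.49807601  144.4591875 ] [-3.14130505e+00  4.16914728e-04 -2.81030292e+00] [ 0.64702097 -0.26383475 -2.89980433] [-0.01525509 -0.00643996 -0.00275427] [-0.04532914 -0.00516207  0.44594069]
```

View pics/w3.png

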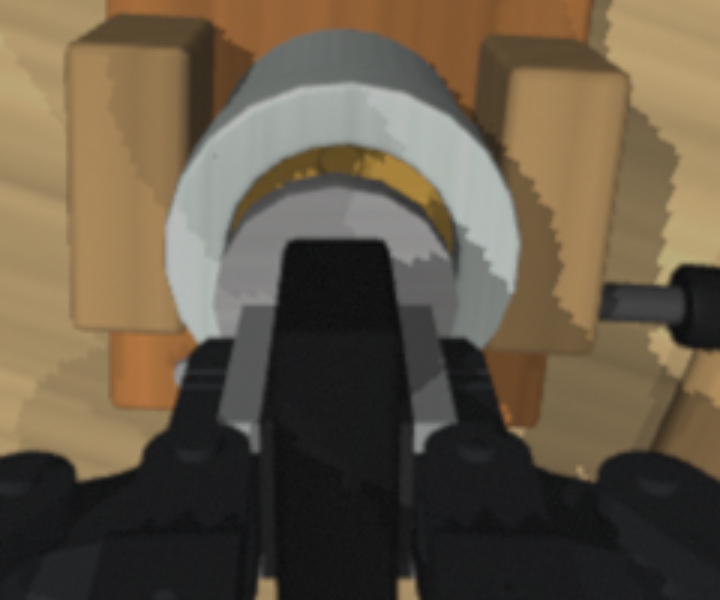

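Close view: the disc hovers about concentric with the mouth (disc centre u≈336, rim centre u≈343 in the crop). Allowing for parallax, it is about 0.5 mm off toward −y. The visible ring hole at (340,160) is aligned with the grip axis. I'll nudge it over and descend gently.

```bash
python3 -m inch '[[[0,0.05,0.1,0],[0,0.05,0.2,0],[0,0.05,0.3,0],[0,0.05,0.4,0],[0,0.05,0.5,0],[0,0.05,0.6,0],[0,0.05,0.7,0],[0,0.05,0.7,0]]]'; python3 -c "
from h import *
s=sensors.read_state();print(s['eef_pos'],s['tool_rot'],s['force'],s['torque'])"
```

```text
clock: 7.83
eef_pos: [501.9, -152.9, 137.0]
tool_rot: [3.141, -0.0, -2.81]
force: [0.2, -0.1, -2.7]
width: 15.6
gripper_force: 59.1
[ 501.86664351 -152.90470676  137.04592158] [ 3.14133223e+00 -3.92301352e-04 -2.81037482e+00] [ 0.16531235 -0.10132696 -2.66534665] [ 1.66903341e-02  2.10216648e-06 -1.72426267e-02]
```

```bash
python3 -m inch '[[[-0.05,0,0.1,0],[-0.05,0,0.2,0],[-0.05,0,0.3,0],[-0.05,0,0.4,0],[-0.05,0,0.5,0],[-0.05,0,0.5,0]]]'; python3 -c "
from h import *
s=sensors.read_state();print(s['eef_pos'],s['tool_rot'],s['force'],s['torque'])"
```

```text
clock: 8.33
eef_pos: [502.4, -152.7, 132.1]
tool_rot: [3.141, -0.0, -2.81]
force: [0.0, 0.2, -2.3]
width: 15.2
gripper_force: 59.1
[ 502.35654367 -152.71264337  132.05465886] [ 3.14133261e+00 -3.73332403e-04 -2.81027466e+00] [ 0.03946988  0.23667563 -2.33319249] [0.02272741 0.05590667 0.01174028]
```

```bash
python3 -m inch '[[[0,0,0.05,0],[0,0,0.1,0],[0,0,0.15,0],[0,0,0.2,0],[0,0,0.25,0],[0,0,0.3,0],[0,0,0.3,0]]]'; python3 -c "
from h import *
s=sensors.read_state();print(s['eef_pos'],s['tool_rot'],s['force'],s['torque'])"
```

```text
clock: 8.92
eef_pos: [502.5, -152.8, 129.2]
tool_rot: [3.142, -0.0, -2.81]
force: [-0.2, -0.1, -2.9]
width: 15.3
gripper_force: 59.1
[ 502.45494569 -152.76032067  129.22994372] [ 3.14153251e+00 -1.07490241e-04 -2.81031307e+00] [-0.20557533 -0.08386754 -2.85952533] [ 0.0019543  -0.03349027 -0.0173325 ]
```

```bash
python3 -m inch '[[[0,0,0.05,0],[0,0,0.1,0],[0,0,0.15,0],[0,0,0.2,0],[0,0,0.25,0],[0,0,0.25,0]]]'; python3 -c "
from h import *
s=sensors.read_state();print(s['eef_pos'],s['tool_rot'],s['force'],s['torque'])"
```

```text
clock: 9.42
eef_pos: [502.4, -152.7, 126.7]
tool_rot: [3.141, -0.0, -2.81]
force: [-0.7, 0.3, -2.8]
width: 15.3
gripper_force: 59.1
[ 502.44196606 -152.7197872   126.67136089] [ 3.14142972e+00 -1.80717307e-04 -2.81028632e+00] [-0.72412002  0.27871581 -2.76295915] [-0.05323029  0.01979862  0.0268132 ]
```

```bash
python3 -m inch '[[[0,0,0.05,0],[0,0,0.1,0],[0,0,0.15,0],[0,0,0.2,0],[0,0,0.2,0]]]'; python3 -m inch '[[[0,0,0.05,0],[0,0,0.05,0]]]'; python3 -c "
from h import *
s=sensors.read_state();print(s['eef_pos'],s['tool_rot'],s['force'],s['torque'])"
```

```text
clock: 9.83
eef_pos: [502.4, -152.7, 124.7]
tool_rot: [3.141, -0.0, -2.81]
force: [0.8, -0.2, -2.5]
width: 15.3
gripper_force: 59.1
clock: 10.0
eef_pos: [502.5, -152.8, 124.2]
tool_rot: [3.142, -0.0, -2.81]
force: [-1.1, 0.3, -2.2]
width: 15.3
gripper_force: 59.1
[ 502.47492865 -152.76175681  124.21318317] [ 3.14152301e+00 -1.08931363e-04 -2.81024450e+00] [-1.10169426  0.33543261 -2.21926582] [0.02662603 0.04768215 0.00499906]
```

```bash
python3 -m inch '[[[0,0,0.03,0],[0,0,0.03,0]]]';python3 -m inch '[[[0,0,0.03,0],[0,0,0.03,0]]]'; python3 -m inch '[[[0,0,0.03,0],[0,0,0.03,0]]]'
```

```text
clock: 10.17
eef_pos: [502.5, -152.8, 124.0]
tool_rot: [-3.142, 0.0, -2.81]
force: [0.6, -0.0, -2.0]
width: 15.3
gripper_force: 59.3
clock: 10.33
eef_pos: [502.5, -152.8, 123.9]
tool_rot: [-3.141, 0.0, -2.81]
force: [-0.6, 0.1, 1.3]
width: 15.2
gripper_force: 59.7
clock: 10.5
eef_pos: [502.6, -152.8, 123.9]
tool_rot: [-3.141, 0.0, -2.81]
force: [-1.6, 0.9, 4.5]
width: 15.5
gripper_force: 60.3
```

```bash
python3 -m inch '[[[0,0,-0.04,2],[0,0,-0.04,4],[0,0,-0.04,6],[0,0,-0.04,8],[0,0,-0.04,10],[0,0,-0.04,12],[0,0,-0.04,12]]]'; python3 -c "
from h import *
s=sensors.read_state();print(s['eef_pos'],s['tool_rot'],s['force'],s['torque'])"
```

```text
clock: 11.08
eef_pos: [502.3, -152.3, 123.8]
tool_rot: [3.141, -0.0, -3.023]
force: [-1.8, 2.4, 4.8]
width: 15.4
gripper_force: 60.2
[ 502.33774789 -152.29633992  123.8428992 ] [ 3.14120753e+00 -4.63061572e-04 -3.02267545e+00] [-1.78415076  2.36481308  4.81138162] [0.59128078 0.51672781 0.03921015]
```

```bash
python3 -m inch '[[[0,0,-0.03,2],[0,0,-0.03,4],[0,0,-0.03,6],[0,0,-0.03,6]]]'; python3 -c "
from h import *
s=sensors.read_state();print(s['eef_pos'],s['tool_rot'],s['force'],s['torque'])"; python3 -m inch '[[[0,0,0,2],[0,0,0,4],[0,0,0,6],[0,0,0,6]]]'; python3 -c "
from h import *
s=sensors.read_state();print(s['eef_pos'],s['tool_rot'],s['force'],s['torque'])"
```

```text
clock: 11.42
eef_pos: [502.4, -152.3, 123.9]
tool_rot: [3.141, -0.001, -3.127]
force: [-1.2, 2.5, 1.9]
width: 15.1
gripper_force: 59.7
[ 502.37717416 -152.26526384  123.93190446] [ 3.14119977e+00 -5.21240017e-04 -3.12697667e+00] [-1.1870922   2.4874691   1.90123749] [0.72285233 0.38988344 0.04721273]
clock: 11.75
eef_pos: [502.4, -152.3, 123.9]
tool_rot: [3.141, -0.001, 3.052]
force: [-1.1, 4.5, 1.1]
width: 15.3
gripper_force: 59.5
[ 502.39108076 -152.31623501  123.93323662] [ 3.14122666e+00 -5.04418659e-04  3.05175313e+00] [-1.07076203  4.50995449  1.08231226] [0.96244753 0.38110824 0.02547314]
```

```bash
python3 -m inch '[[[0,0.03,0,0],[0,0.03,0,0],[0,0.03,0,2],[0,0.03,0,2]]]'; python3 -c "
from h import *
s=sensors.read_state();print(s['eef_pos'],s['tool_rot'],s['force'],s['torque'],s['tau'][6])"; python3 -m inch '[[[0,0,0,1],[0,0,0,2],[0,0,0,2]]]'; python3 - <<'E'
from h import *
s=sensors.read_state();print(s['eef_pos'],s['tool_rot'],s['force'],s['torque'],s['tau'][6])
im=get_image('top');p=camera_params('top');uv=proj(p,[502.5,-153,159])[0].round().astype(int);print(uv)
u,v=uv;cr=cv2.resize(get_image('wrist')[180:380,200:440],(720,600));cv2.imwrite('pics/w4.png',cr);cv2.imwrite('pics/t4.png',cv2.resize(im[v-30:v+30,u-40:u+40],(640,480),interpolation=2))
E
```

```text
clock: 12.08
eef_pos: [502.4, -152.3, 124.0]
tool_rot: [3.141, -0.0, 3.017]
force: [-0.9, 4.1, -0.2]
width: 14.8
gripper_force: 59.4
[ 502.42966998 -152.3367022   123.96733121] [ 3.14140561e+00 -3.24188239e-04  3.01697771e+00] [-0.88433712  4.13220473 -0.22284102] [0.95864524 0.27228718 0.11047761] -0.2850591391324997
clock: 12.33
eef_pos: [502.5, -152.3, 124.0]
tool_rot: [3.142, -0.0, 2.983]
force: [-0.9, 3.5, -0.9]
width: 15.3
gripper_force: 59.3
[ 502.45200402 -152.31715741  123.99289935] [ 3.14150235e+00 -2.71121565e-04  2.98309097e+00] [-0.9182014   3.46948914 -0.93202078] [0.98336011 0.31485902 0.10636309] -0.2207597717642784
[386 261]
```

View pics/w4.png

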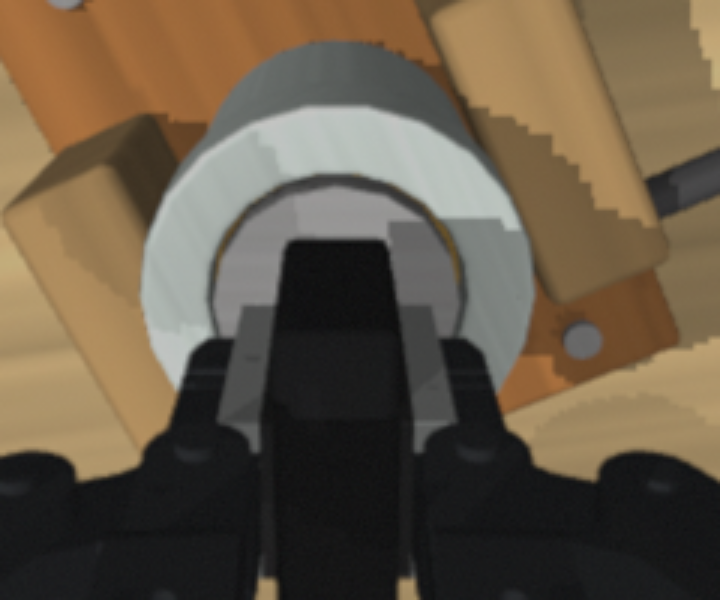

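Close view: the grip is still square in the fingers and the disc is seated inside the mouth, concentric, so the tool is turning the ring. I'll go on in small steps and watch the torque.

```bash
python3 -m inch '[[[0,0,0.02,1],[0,0,0.02,2],[0,0,0.02,2]]]'; cat > t.py <<'E'
from h import *
s=sensors.read_state();y=s['tool_rot'][2];print('turned',np.degrees((-2.81-y)%(2*np.pi)).round(1),'F',s['force'].round(1),'T',s['torque'].round(3),'tau7',round(s['tau'][6],3))
E
python3 t.py;  python3 -m inch '[[[0,0,0,1],[0,0,0,2],[0,0,0,2]]]' | tail -1; python3 t.py
```

```text
clock: 12.68
eef_pos: [502.5, -152.4, 124.0]
tool_rot: [3.141, -0.0, 2.948]
force: [-2.4, 3.4, 0.3]
width: 15.0
gripper_force: 59.5
turned 30.1 F [-2.4  3.4  0.3] T [1.158 0.365 0.103] tau7 -0.22
gripper_force: 59.5
turned 32.1 F [-2.3  4.4  1.8] T [1.243 0.384 0.106] tau7 -0.219
```

```bash
python3 -m inch '[[[0,0,0,1],[0,0,0,1]]]' | tail -1; python3 t.py;  python3 -m inch '[[[0,0,0,1],[0,0,0,1]]]' | tail -1; python3 t.py; python3 -m inch '[[[0,0,0,1],[0,0,0,1]]]' | tail -1; python3 t.py
```

```text
gripper_force: 59.6
turned 33.1 F [-1.7  5.   1.3] T [1.206 0.442 0.091] tau7 -0.208
gripper_force: 59.7
turned 34.0 F [-1.6  5.4  1.2] T [1.245 0.422 0.272] tau7 -0.414
gripper_force: 59.8
turned 34.9 F [-2.1  4.4  2.6] T [1.221 0.552 0.482] tau7 -0.626
```

```bash
python3 -m inch '[[[0,0,0,0.7],[0,0,0,0.7]]]' | tail -1; python3 t.py
```

```text
gripper_force: 59.9
turned 35.6 F [-2.4  4.1  1. ] T [1.265 0.467 0.551] tau7 -0.617
```

```bash
python3 -m inch '[[[0,0,0,-2],[0,0,0,-4],[0,0,0,-6],[0,0,0,-6]]]' | tail -1; python3 t.py;  python3 -m inch '[[[0,0,-0.1,0],[0,0,-0.3,0],[0,0,-0.5,0],[0,0,-0.8,0],[0,0,-1.1,0],[0,0,-1.5,0],[0,0,-2,0],[0,0,-2,0]]]'; python3 t.py
```

```text
gripper_force: 59.4
turned 29.6 F [-0.7  3.2  0.4] T [0.73  0.268 0.017] tau7 0.207
clock: 14.6
eef_pos: [503.3, -152.9, 145.1]
tool_rot: [-3.141, 0.002, 2.954]
force: [0.1, -0.6, -1.7]
width: 15.6
gripper_force: 59.0
turned 29.7 F [ 0.1 -0.6 -1.7] T [-0.03   0.011 -0.007] tau7 -0.009
```

```bash
python3 -m inch '[[[0,0,-1,0],[0,0,-3,0],[0,0,-5.5,0],[0,0,-7,0],[0,0,-7.5,0],[0,0,-7.5,0]]]'|head -2; python3 -m inch '[[[0.4,2,0,-3],[1.2,5,0,-8],[2.1,9,0,-13],[3,13,0,-18],[3.9,17,0,-23],[4.6,20,0,-25.5],[5,22,0,-25.5],[5,22,0,-25.5]]]'|head -3; python3 - <<'E'
from h import *
s=sensors.read_state();print(s['eef_pos'],s['tool_rot'],tool(np.array([491.5,174.1,220])-s['eef_pos']))
E
```

```text
clock: 15.1
eef_pos: [503.4, -152.7, 220.5]
clock: 15.77
eef_pos: [493.1, 79.2, 217.8]
tool_rot: [3.138, -0.001, -2.875]
[493.08206973  79.23424855 217.81323667] [ 3.13784243e+00 -1.15325898e-03 -2.87498546e+00] [-2.34646191  9.19386425 -0.18690487]
```

```bash
python3 -m inch '[[[-0.4,1.5,0,0],[-1,4,0,0],[-1.8,7,0,0],[-2.2,8.6,0,0],[-2.3,9,0,0],[-2.3,9,0,0],[-2.3,9,0,0],[-2.3,9,0,0]]]'|head -3; python3 - <<'E'
from h import *
s=sensors.read_state();print(s['eef_pos'],s['tool_rot'],tool(np.array([491.5,174.1,100])-s['eef_pos']))
E
```

```text
clock: 16.43
eef_pos: [493.5, 163.7, 218.4]
tool_rot: [-3.14, -0.001, -2.886]
[493.48204621 163.6533043  218.43885362] [-3.14024297e+00 -1.42860116e-03 -2.88617098e+00] [-0.08908521  1.07683866 11.84232757]
```

```bash
python3 -m inch '[[[0,0.5,1,0],[-0.1,1,3,0],[-0.1,1.1,6,0],[-0.1,1.1,9,0],[-0.1,1.1,10.5,0],[-0.1,1.1,11,0],[-0.1,1.1,11,0],[-0.1,1.1,11,0]]]'|head -3; python3 - <<'E'
from h import *
s=sensors.read_state();p=camera_params('wrist');im=get_image('wrist')
print(s['eef_pos'],s['tool_rot'],tool(np.array([491.5,174.1,64])-s['eef_pos']))
cv2.imwrite('pics/w5.png',cv2.resize(im[150:390,180:460],(700,600)))
E
```

```text
clock: 17.1
eef_pos: [492.2, 176.6, 109.2]
tool_rot: [-3.142, 0.001, -2.884]
[492.21750148 176.57250282 109.15828847] [-3.14158829e+00  5.37382215e-04 -2.88430346e+00] [ 0.14117459 -0.22184821  4.5155115 ]
```

View pics/w5.png

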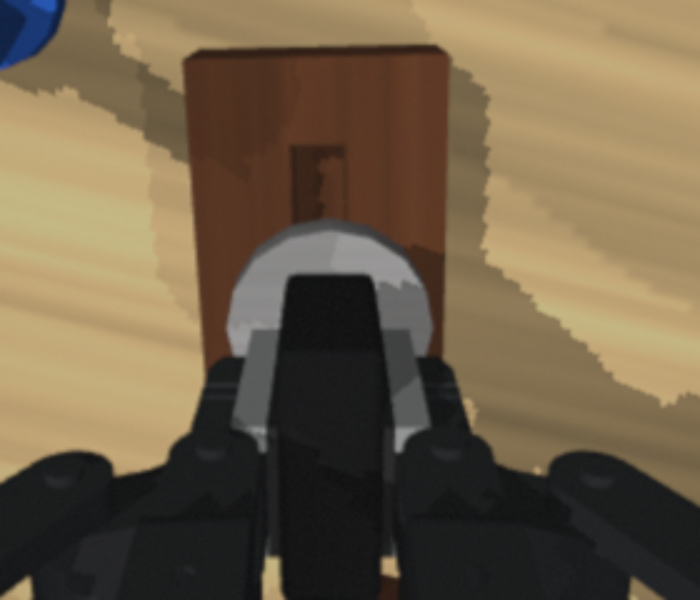

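View: the slot at (320,185) in the crop is parallel to the grip axis (u≈330). The tool is about 2 mm too far right, which matches the −2.2 mm correction.

```bash
python3 -m inch '[[[0.1,-0.22,0.5,0],[0.1,-0.22,1.5,0],[0.1,-0.22,2.5,0],[0.1,-0.22,3.2,0],[0.1,-0.22,3.5,0],[0.1,-0.22,3.5,0]]]'|head -4; python3 -m inch '[[[0,0,0.2,0],[0,0,0.4,0],[0,0,0.6,0],[0,0,0.8,0],[0,0,0.8,0]]]'|head -4;python3 -m inch '[[[0,0,0.1,0],[0,0,0.15,0],[0,0,0.15,0]]]'|head -4
```

```text
clock: 17.65
eef_pos: [490.6, 174.2, 72.7]
tool_rot: [-3.141, -0.002, -2.883]
force: [0.1, 0.5, -2.8]
clock: 18.07
eef_pos: [491.2, 174.4, 65.7]
tool_rot: [-3.142, -0.0, -2.884]
force: [-0.8, 0.7, -2.3]
clock: 18.32
eef_pos: [491.3, 174.4, 64.4]
tool_rot: [3.142, -0.0, -2.884]
force: [-1.0, -0.3, -2.2]
```

```bash
python3 -m inch '[[[0,0,0.04,0],[0,0,0.06,0],[0,0,0.06,0]]]'|head -4; python3 -m inch '[[[0,0,0,0],[0,0,0,0],[0,0,0,0],[0,0,0,0],[0,0,0,0]]]' 4; python3 -m inch '[[[0,0,-0.3,0],[0,0,-1,0],[0,0,-2.5,0],[0,0,-5,0],[0,0,-8,0],[0,0,-11,0],[0,0,-12,0],[0,0,-12,0]]]'; python3 - <<'E'
from h import *
im=get_image('top');p=camera_params('top');cv2.imwrite('pics/t6.png',np.hstack([cv2.resize(im[230:310,190:290],(400,320),interpolation=2),cv2.resize(im[225:305,330:430],(400,320),interpolation=2)]))
im=get_image('wrist');p=camera_params('wrist')
def blob(m,x0,y0,x1,y1):
    k=np.zeros(m.shape,'u1'); k[y0:y1,x0:x1]=m[y0:y1,x0:x1]; return max(cv2.findContours(k,0,2)[0],key=cv2.contourArea)
u,v=proj(p,[490.5,175,42])[0].astype(int)
c=blob((im.min(2)>90)&(np.ptp(im.astype(int),axis=2)<25),u-60,v-60,u+60,v+60)
e=cv2.minEnclosingCircle(c);print(e,ray(p,e[0],42))
cv2.imwrite('pics/w6.png',np.hstack([cv2.resize(im[120:360,180:460],(400,320)),cv2.imread('pics/t6.png')[:,400:]]))
E
```

```text
clock: 18.57
eef_pos: [491.4, 174.4, 64.0]
tool_rot: [3.142, 0.0, -2.884]
force: [-0.3, 0.5, 0.4]
clock: 18.98
eef_pos: [491.4, 174.5, 63.8]
tool_rot: [3.142, 0.0, -2.884]
force: [0.4, -0.0, -0.3]
width: 39.8
gripper_force: 0.0
clock: 19.65
eef_pos: [493.3, 175.1, 187.0]
tool_rot: [3.141, 0.007, -2.884]
force: [0.2, 0.4, -0.5]
width: 39.9
gripper_force: 0.0
((311.1075134277344, 221.27474975585938), 24.700037002563477) [[488.3199891  173.01609292  42.        ]]
```

View pics/w6.png

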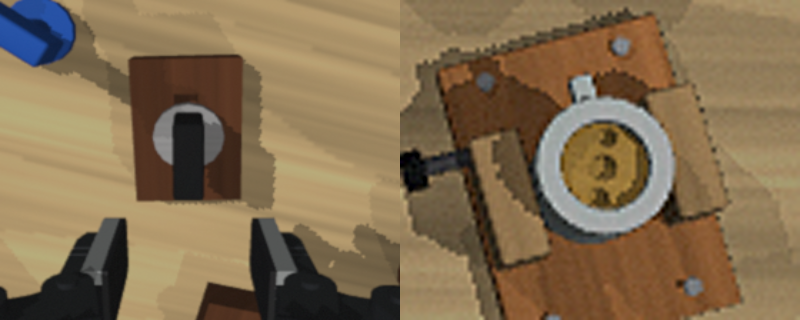

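Final view: the spanner stands upright in its rest with the fingers clear. The ring holes have turned to about (608,137)/(598,198), and the lug is unchanged at (582,88).

```bash
python3 -c "
from h import *
print(order.finish_job())"
```

```text
the job is handed in; nothing more can be done
None
```

I handed the job in at about 20 s: the ring was turned clockwise until the torque rose to about 0.55 N m at its stop, the barrel lug looked unmoved, and the spanner is back upright in its rest, released; the hand-in gave no verdict.

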